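Load a device handle into the inspection fixture and clamp it

TASK

Take the white handle with the blue band out of the clear tray and lay it in the two blue V-blocks of the holding fixture. Then free the clamp knob, slide the tailstock up so that its sprung plunger pushes the handle home against the end rest and holds it there with about 6 N (plunger roughly half pressed in), and tighten the knob firmly so that it stays like that. Never force the tailstock along while it is clamped, and leave the grey handle and the other things on the bench where they are.

Things in the scene. Friction and masses are not known exactly. Their poses are not given: they have to be found in the camera images.
- handle: the white moulded handle with a blue band: a round bar 24 mm in diameter and 120 mm long, 90 g, lying in the tray. Origin at its middle, on its axis; its y axis runs along the bar (either way round will do in the fixture)
- spare_handle: a grey handle of the same size in the other place of the tray; to be left alone. Axes as for the white one
- tray: shallow clear tray, fixed, 170 x 156 mm, walls 18 mm high, floor 3 mm thick, origin under its centre. Two handles lie in saddles parallel to its y axis, at x = -38 and +38 mm in its frame, their axes 30 mm above the bench. Between the saddles (34 mm either side of the middle of a handle) there is free room beside each handle down to the floor
- fixture: holding fixture screwed to the bench: aluminium base 100 x 350 x 12 mm, origin under its centre at bench height, y along its length. At -y stands the end rest, at +y the tailstock runs on a rail along y (rail top 24 mm above the bench). The end rest is a post with a 16 mm steel button on the handle's axis; its face stands anywhere from y = -150 to -135 mm and has to be felt for
- plunger_seat (a point): centre of the tip of the brass plunger when it is not pressed in, on the handle's axis, 60 mm above the bench, 47 mm before the tailstock's centre towards -y of the fixture. The plunger (13 mm diameter) springs in by up to 6 mm: 1.2 N to start it, 1.5 N more for each mm, so 5.7 N half way in and 10.2 N when it bottoms
- tailstock (a joint): position of the tailstock (grey block 50 x 60 mm, top 74 mm above the bench) on its rail in m: 0 furthest from the end rest, its centre then at fixture y = 116 mm; grows to 0.115 towards the rest (fixture -y). Unclamped it slides with a drag of about 1.5 N, and the plunger's spring can push it back. It can be moved by the knob while the knob is held
- knob_grip (a point): point to grip on the black clamp knob on top of the tailstock, on its vertical axis, 98 mm above the bench. The knob is an upright bar 44 mm long (its x axis), 12 mm thick (its y axis) and 26 mm tall, from 82 to 108 mm above the bench, on a stem
- knob (a joint): angle of the clamp knob in rad, growing as it is tightened (clockwise from above), 0 (slack, against a pin) to 1.9. It starts tight, at 1.3 to 1.6; the clamp bites from somewhere between 0.3 and 0.7 and is free below that. Drag 0.22 N m all the way, so it stays where it is left; past the bite the torque grows by about 0.13 N m and the pad's pressure by about 85 N per rad
- rail: steel rail, 30 mm wide, on the fixture under the tailstock
- clamp_pad: the clamp's pressure pad inside the tailstock, out of sight: the knob drives it down on to the rail
- calculator: black pocket calculator, 78 x 150 mm, lying on the bench; leave it
- pliers: pliers with blue grips, about 170 mm long; leave them
- caliper: digital caliper, 230 mm long; leave it
- wipe_bottle: closed bottle, 60 mm in diameter, 150 mm tall; leave it
- gauge_block: steel setting block 35 x 50 x 30 mm; leave it
- pin_cup: white cup, 64 mm wide and 50 mm tall; leave it
- vee_mid (a point): midway between the two blue V-blocks, on the axis of a handle lying in them, at fixture x = 0, y = -75 mm, 60 mm above the bench. The V-blocks (open upwards, 12 mm thick) are centred 41 mm either side of it along y; between them there is free room below and beside the handle. A handle laid with its middle 9 mm from this point towards the tailstock clears the end rest and the plunger
Mind the look-alikes: they are no part of the job. What is shaped like the handle but purple or red is not meant.

How it is judged:
By the outcome, as a careful person would: the job done as asked, in the order asked, and still so for the second after the job is handed in, with the robot touching nothing.
It also fails if it takes over 58 s, if anything falls off the work surface, if the arm or the gripper's body presses on something with over 40 N, if the wrist force passes 120 N, or if a joint passes its speed limit or range.

ROBOT

A 6-joint arm with a two-finger parallel gripper is mounted at the origin on the work surface. World frame = base frame: x ahead of the robot, y to its left, z up, the work surface at z = 0. Lengths are in m, angles in rad, forces in N, time in s.
With the tool pointing down it reaches from about 0.375 to 0.9 m from the base axis. Payload 3.1 kg.
Tool frame: the origin (TCP) lies midway between the tips of the shut fingers; the grasp point (between the pads) lies 19 mm behind it; z points along the fingers, y is the line along which they close (so a half turn about z gives the same grasp; the last joint's range is limited). The gripper opens to 87 mm and grips with 3 to 60 N. Pads are 19 mm wide; open, the fingers measure 117 mm over their backs; the gripper's body (75 mm by 190 mm) begins 51 mm behind the grasp point.
Start: joints at [1.097, 0.527, 1.433, -0, 1.181, -0.178], TCP at [0.182, 0.598, 0.223] pointing down, gripper open.
Joint ranges: [-3.08, 3.08], [-0.75, 2.2], [0.22, 2.44], [-1.43, 4.57], [0, 2.65], [-2.85, 2.85]. Speed limits (rad/s): [2.79, 2.79, 3.14, 3.14, 3.14, 3.14].

INTERFACE

Orientations are given as a unit quaternion [x, y, z, w].
In Python, from rig import robot gives the robot as it stands. The module is installed in compiled form; this text tells all that it offers.
- The arm moves only by the tool play_rows, never from a script. Its arguments are lists of equal length, an entry for each row: "gripper": the closure, from -1 (fully open) to 1 (shut); "delta_pos": the shift along the tool's x, y, z in cm, a list of three; "turn": the turn, a rotation vector about the tool's x, y, z in rad, a list of three. A call has 1 to 12 rows; each row is the pose to reach, as a shift and turn from the pose commanded when the call began, along the tool's axes at that moment; what a row does not reach only later rows make up. A row lasts 1/8 s, in which the tool goes at most 62.5 mm and 10.7 degrees, less where a joint would pass 70% of its speed; a pose out of reach is approached as far as the arm can. A call with a gripper value outside its range is refused whole. The fingers move at their own pace and stop on an object; "squeeze" is the grip in N (left out, the last holds). Time passes only in rows, so rows that repeat a pose let the fingers close. It gives the time, the measured TCP pose, the force, the opening and the grip force at its end, in the units of the state.
- robot.get_obs(): the state, without advancing time (a new reading comes with each control period).
- robot.camera(name): name is "scene" or "top"; returns a dict with "color" (480x640x3 uint8, red, green, blue), "vfov" (degrees; the focal length in pixels is half the picture's height over the tangent of half this angle, whatever the lens; pixels are square), "cx", "cy" (the principal point, pixels), "R" (3x3) and "t" (3): a world point X has camera coordinates R X + t. Camera axes: x right, y down, z forward; pixel columns grow to the right and rows downward; lengths in m; the calibration is good to about 2 mm. A picture is of the moment at which its call begins. There is no depth.
- robot.hand_in(): hands the job in; it is judged then, once.
The state is a dict: "time": time; "q": joint angles; "joint_velocities": joint speeds; "joint_torque": joint torques, N m; "position": TCP position; "tool_rot": TCP orientation; "ft_force": force on the tool from outside, world axes, zero at the start; "moment": the same for the moment, N m; "grip_width": finger opening in m; "grip_force": force on a finger pad.
Only numpy, scipy, OpenCV 4.12 (cv2) and the standard library are available. Lean on these libraries where they do the work, as an engineer would, in place of code of your own. Each camera call takes 0.05 s, during which the arm holds its last target. There are 200 camera calls.

## Working session

There is one attempt and no reset: what is moved stays moved. The work goes in short steps, Python scripts to look and compute and a tool call to move; the robot and the scene stay as the last step left them, time stands still between calls to the robot, and variables do not carry over. Pictures are saved under pics/ and viewed, at most 10 in all, crops included, and the job is handed in when it is done.

Besides the shell and the picture viewer there is one more tool, called after "Emit:" by a JSON object that holds its "op" and its "data". play_rows: Moves the arm, as the interface text tells. Its arguments: {"type":"object","properties":{"gripper":{"type":"array","items":{"type":"number"}},"delta_pos":{"type":"array","items":{"type":"array","items":{"type":"number"}}},"turn":{"type":"array","items":{"type":"array","items":{"type":"number"}}},"squeeze":{"type":"number"}},"required":["gripper","delta_pos","turn"]}

```bash
mkdir -p pics; ls; python3 - <<'E'
from rig import robot
import cv2,numpy as np
for n in("scene","top"):
    c=robot.camera(n); cv2.imwrite(f"pics/{n}0.png",c["color"][:,:,::-1])
    np.savez(f"{n}0.npz",**c)
    print(n,c["vfov"],c["cx"],c["cy"],np.round(-np.array(c["R"]).T@c["t"],3),np.round(c["R"],3).tolist())
o=robot.get_obs();print({k:np.round(v,3).tolist() for k,v in o.items()})
E
```

```text
pics
scene 44.04587144917824 321.1745140313622 235.36490518713188 [1.363 0.416 1.261] [[-0.409, 0.912, 0.005], [0.719, 0.326, -0.614], [-0.562, -0.248, -0.789]]
top 52.77963189740654 322.3154190757181 240.27246939133514 [0.367 0.055 1.162] [[0.023, -1.0, 0.009], [-0.985, -0.024, -0.169], [0.169, -0.005, -0.986]]
{'time': 0.1, 'q': [1.096, 0.528, 1.434, -0.0, 1.181, -0.179], 'joint_velocities': [0.001, -0.002, -0.003, 0.002, -0.0, 0.001], 'joint_torque': [0.0, -44.099, -17.715, 0.064, 0.053, -0.0], 'position': [0.182, 0.597, 0.222], 'tool_rot': [0.147, 0.989, -0.001, -0.0], 'ft_force': [0.355, -0.959, -0.063], 'moment': [-0.053, -0.06, -0.017], 'grip_force': 0.0, 'grip_width': 0.087}
```

View pics/scene0.png

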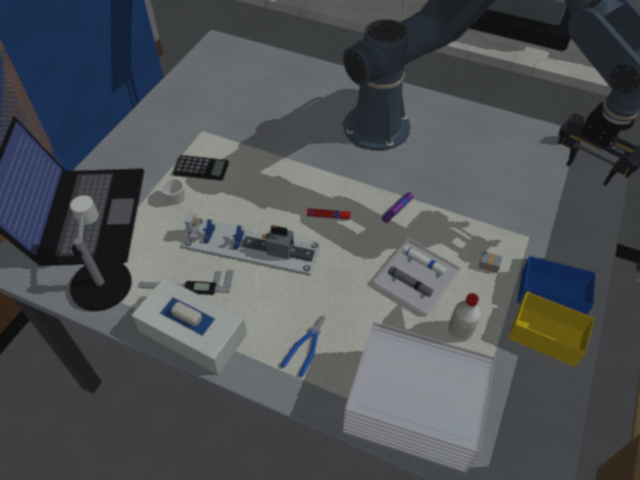

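View pics/top0.png

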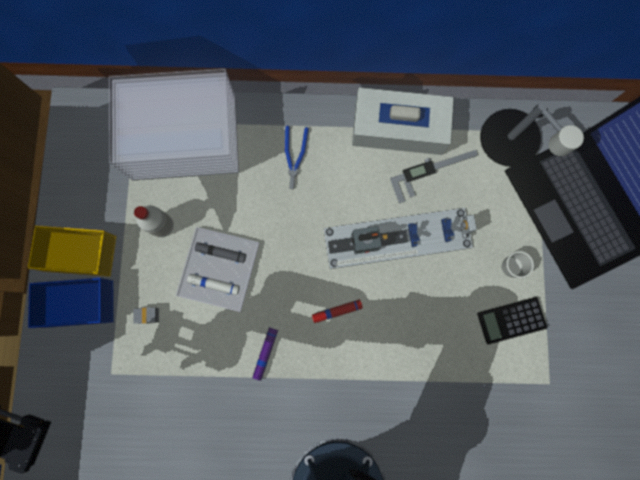

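The top view shows the white handle near (213,284) in the tray, the grey one at (220,252), and the fixture from (328,245) to (475,225) with the tailstock near (370,238). In the scene view the handle is at (426,261) and the tailstock at (280,242). Next I'll view enlarged crops.

```bash
python3 - <<'E'
import cv2,numpy as np
t=cv2.imread("pics/top0.png");s=cv2.imread("pics/scene0.png")
def c(im,x,y,w,h,f): return cv2.resize(im[y:y+h,x:x+w],None,fx=f,fy=f,interpolation=cv2.INTER_CUBIC)
a=c(t,320,200,160,70,5); b=c(s,180,210,145,66,5)
p=np.zeros((b.shape[0],800,3),np.uint8);p[:,:b.shape[1]]=b
# gamma
f=np.vstack([a[:350],p[:250+80]])[:600]
f=(255*(f/255.)**.6).astype(np.uint8)
cv2.imwrite("pics/c1.png",f);print(f.shape)
a=c(t,175,220,90,95,4);b=c(s,365,232,100,85,4)
p=np.zeros((380,800,3),np.uint8);p[:a.shape[0],:360]=a;p[:340,400:800]=b
cv2.imwrite("pics/c2.png",p)
E
```

```text
(600, 800, 3)
```

View pics/c1.png

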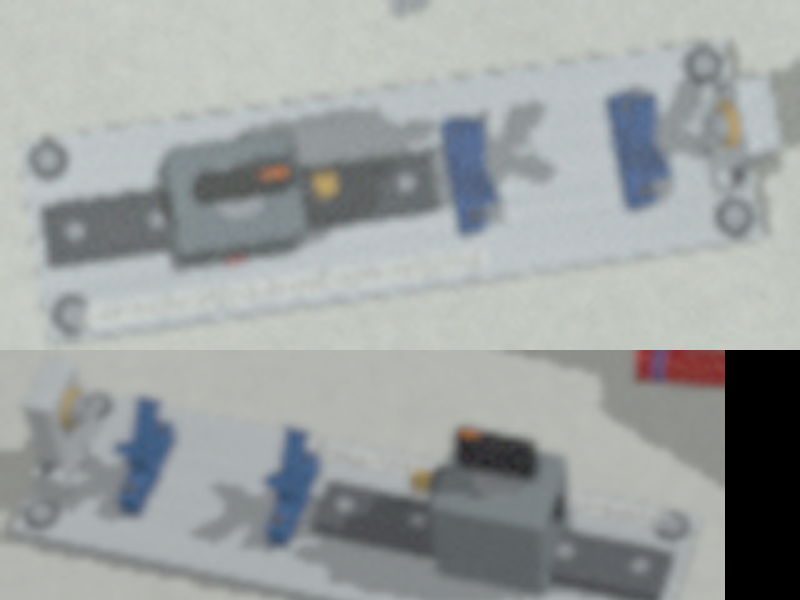

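View pics/c2.png

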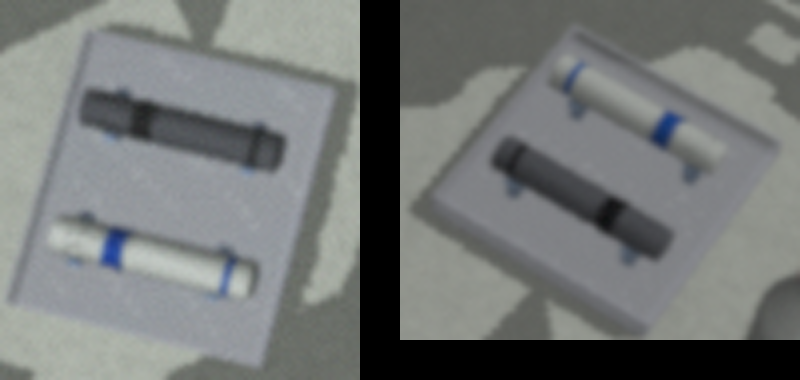

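The crops show:
- **White handle:** in the top view it runs from (188,278) to (239,290), and in the scene view from (403,249.5) to (445.5,271).
- **Fixture screws:** in the top view they are near (329,232), (334,263), (461,213) and (467,243).
- **Knob:** the bar lies from about (359,238) to (378,234).

I'll measure these with masks and rays.

```bash
cat > h.py <<'E'
import cv2,numpy as np
from scipy.spatial.transform import Rotation as Ro
def load(n): return dict(np.load(n+".npz"))
def ray(c,p):
    f=240/np.tan(np.radians(c["vfov"])/2)
    d=np.array([(p[0]-c["cx"])/f,(p[1]-c["cy"])/f,1.])@c["R"]
    return -c["R"].T@c["t"],d/np.linalg.norm(d)
def onz(c,p,z):
    o,d=ray(c,p); return o+d*(z-o[2])/d[2]
def tri(c1,p1,c2,p2):
    o1,d1=ray(c1,p1);o2,d2=ray(c2,p2)
    s=np.linalg.lstsq(np.c_[d1,-d2],o2-o1,rcond=None)[0]
    a,b=o1+s[0]*d1,o2+s[1]*d2
    return (a+b)/2,np.linalg.norm(a-b)*1e3
def blobs(c,cond,box,amin=8):
    x,y,w,h=box; im=cv2.cvtColor(c["color"],cv2.COLOR_RGB2HSV)[y:y+h,x:x+w].astype(int)
    m=cond(im[...,0],im[...,1],im[...,2]).astype(np.uint8)
    out=[]
    for k in cv2.findContours(m,cv2.RETR_EXTERNAL,cv2.CHAIN_APPROX_NONE)[0]:
        if len(k)<5: continue
        mm=np.zeros_like(m);cv2.drawContours(mm,[k],-1,1,-1); yy,xx=np.nonzero(mm*1)
        if len(xx)>=amin: out.append((len(xx),xx.mean()+x,yy.mean()+y,cv2.minAreaRect(k+np.array([[x,y]],np.int32))))
    return sorted(out,key=lambda o:-o[0])
def move(p,phi):
    "delta (cm) and turn in tool axes from the present pose to TCP p, tool down, tool y at angle phi (deg)"
    from rig import robot
    o=robot.get_obs();R=Ro.from_quat(o["tool_rot"])
    f=np.radians(phi);T=Ro.from_matrix(np.array([[-np.sin(f),np.cos(f),0],[np.cos(f),np.sin(f),0],[0,0,-1]]).T)
    print("pos",np.round(o["position"],4),"delta",np.round(R.inv().apply(np.array(p)-o["position"])*100,2),"turn",np.round((R.inv()*T).as_rotvec(),3))
E
python3 - <<'E'
from h import *
np.set_printoptions(precision=4,suppress=True)
t,s=load("top0"),load("scene0")
def show(n,c,cond,box,amin=8):
    for b in blobs(c,cond,box,amin)[:5]: print(n,b[0],np.round(b[1:3],2),[np.round(q,1) for q in b[3]])
white=lambda h,S,v:(v>165)&(S<45)
blue=lambda h,S,v:(h>100)&(h<125)&(S>110)
org=lambda h,S,v:(h<16)&(S>120)&(v>90)
yel=lambda h,S,v:(h>12)&(h<32)&(S>90)&(v>90)
blk=lambda h,S,v:(v<50)
for n,c,bt,bf in(("top",t,(183,268,62,32),(325,205,155,65)),("scene",s,(398,244,54,32),(180,212,145,64))):
    show(n+" white",c,white,bt);show(n+" band",c,blue,bt,5)
    show(n+" vee",c,blue,bf);show(n+" org",c,org,bf,4);show(n+" yel",c,yel,bf,4)
    show(n+" blk",c,blk,bf)
print("handle ends tri",tri(t,(188,278.2),s,(403.2,249.5)),tri(t,(239,289.8),s,(445.5,270.8)))
T=lambda u,v:(320+u/5,200+v/5); S=lambda u,v:(180+u/5,210+(v-350)/5)
sc=[onz(t,T(*p),.014) for p in((47,160),(70,315),(703,65),(735,217))]
print("screws",np.array(sc),"mean",np.mean(sc,0))
print("screw tri",tri(t,T(70,315),s,S(672,525)),tri(t,T(703,65),s,S(42,515)))
print("rail",onz(t,T(45,237),.024),onz(t,T(437,178),.024))
E
```

```text
top white 148 [217.4  286.14] [array([217.6, 286.2]), array([24.6,  6.2]), np.float64(15.9)]
top white 68 [192.78 279.74] [array([193.1, 279.9]), array([13.3,  5.4]), np.float64(18.4)]
top white 24 [234.12 290.67] [array([234. , 290.5]), array([5., 4.]), np.float64(90.0)]
top white 21 [186.76 298.38] [array([188., 298.]), array([ 2., 10.]), np.float64(90.0)]
top band 33 [202.88 281.64] [array([202.8, 281.8]), array([3.7, 8.2]), np.float64(11.3)]
top vee 131 [446.76 228.81] [array([447.3, 229.5]), array([20.5,  8.1]), np.float64(80.5)]
top vee 124 [412.88 233.32] [array([413.5, 234.2]), array([21.4,  7.1]), np.float64(79.7)]
top org 10 [374.8 234.1] [array([374.8, 234.1]), array([1.8, 4. ]), np.float64(63.4)]
top yel 17 [384.65 236.53] [array([385. , 236.5]), array([3., 4.]), np.float64(90.0)]
top yel 13 [466.15 224.62] [array([466.2, 224.4]), array([7.1, 1.6]), np.float64(80.5)]
top blk 51 [366.02 236.51] [array([366.9, 236.1]), array([ 4.2, 15.9]), np.float64(82.9)]
scene band 28 [430.93 263.75] [array([430.9, 263.7]), array([3.1, 7.6]), np.float64(26.6)]
scene vee 116 [208.5  230.5
[... 407 characters left out ...]
), np.float64(12.1)]
scene blk 114 [278.92 231.05] [array([279. , 230.8]), array([16.5,  7.5]), np.float64(11.3)]
scene blk 37 [299.95 256.89] [array([300. , 256.9]), array([20.4,  1.8]), np.float64(11.3)]
handle ends tri (array([0.4767, 0.2936, 0.1134]), np.float64(95.11720571073924)) (array([ 0.4309,  0.3051, -0.0379]), np.float64(109.8651085719336))
screws [[ 0.5851  0.032   0.014 ]
 [ 0.51    0.0195  0.014 ]
 [ 0.6403 -0.2869  0.014 ]
 [ 0.5655 -0.3005  0.014 ]] mean [ 0.5752 -0.134   0.014 ]
screw tri (array([0.5103, 0.0198, 0.0107]), np.float64(0.8870131623787543)) (array([ 0.6409, -0.2872,  0.0097]), np.float64(1.9861065837870708))
rail [0.5459 0.0324 0.024 ] [ 0.5791 -0.1548  0.024 ]
```

```bash
python3 - <<'E'
from h import *
np.set_printoptions(precision=4,suppress=True)
t,s=load("top0"),load("scene0")
T=lambda u,v:(320+u/5,200+v/5); S=lambda u,v:(180+u/5,210+(v-350)/5)
A,ea=tri(t,(188,278.2),s,(445.5,270.8));B,eb=tri(t,(239,289.8),s,(403.2,249.5))
print("handle",A,ea,B,eb,"mid",(A+B)/2,"len",np.linalg.norm(A-B),"ang",np.degrees(np.arctan2(*(A-B)[1::-1])))
print("band",tri(t,(202.9,281.7),s,(430.9,263.7)))
a,b=onz(t,(188,278.2),.030),onz(t,(239,289.8),.030);print("top z=.03 mid",(a+b)/2,np.linalg.norm(a-b))
F=np.array([.5752,-.134,0]);y=np.array([-.0553,.3195,0]);y/=np.linalg.norm(y);x=np.array([y[1],-y[0],0])
fx=lambda P:np.array([(P-F)@x,(P-F)@y,P[2]])*1e3
print("fix ang",np.degrees(np.arctan2(y[1],y[0])))
for n,p,q in(("veeR",(446.76,228.8),(208.5,230.5)),("veeL",(412.9,233.3),(238,237)),("plunger",T(327,184),S(422,481)),("orange",T(275,172),S(469,434)),("button",T(731,122),S(70,405)),
  ("knob far end",T(195,190),S(535,443))):
    P,e=tri(t,p,s,q);print(n,P,round(e,1),"fix",fx(P))
for n,p,z in(("plunger",T(327,184),.065),("knobA",T(195,190),.108),("knobB",T(291,172),.108),("railA",T(45,237),.024),("railB",T(437,178),.024),
 ("ts TL",T(168,150),.074),("ts BL",T(177,262),.074),("ts TR",T(297,132),.074),("ts BR",T(303,243),.074)):
    print(n,fx(onz(t,p,z)))
print("vee mid world",F+y*-.075,"knob?")
E
```

```text
handle [0.4636 0.3601 0.0329] 0.9335791189494032 [0.4399 0.2407 0.0271] 0.3749869124246095 mid [0.4518 0.3004 0.03  ] len 0.1218502179542158 ang 78.80161869939876
band (array([0.4571, 0.3224, 0.0336]), np.float64(4.091755773692478))
top z=.03 mid [0.4519 0.3003 0.03  ] 0.12277689869243164
fix ang 99.81963547269908
veeR [ 0.5965 -0.2474  0.032 ] 0.0 fix [   1.6301 -115.3934   32.0195]
veeL [ 0.5835 -0.1662  0.032 ] 0.4 fix [  2.6426 -33.1501  32.046 ]
plunger [ 0.5685 -0.096   0.0557] 3.4 fix [-0.1071 38.5654 55.7086]
orange [ 0.5647 -0.0668  0.1047] 1.8 fix [  1.0855  67.975  104.7497]
button [ 0.6021 -0.2845  0.0596] 2.3 fix [   0.7989 -152.9112   59.6277]
knob far end [ 0.5561 -0.0327  0.105 ] 1.1 fix [ -1.5173 103.0699 105.0467]
plunger [-1.253  38.4167 65.    ]
knobA [ -2.1009 103.9639 108.    ]
knobB [ -0.3172  60.5014 108.    ]
railA [ -0.4912 168.9635  24.    ]
railB [  0.3417 -21.1231  24.    ]
ts TL [ 23.5987 109.4369  74.    ]
ts BL [-28.2198 113.6039  74.    ]
ts TR [23.2679 49.4556 74.    ]
ts BR [-27.9861  55.3806  74.    ]
vee mid world [ 0.588  -0.2079  0.    ] knob?
```

```bash
python3 -c "
from h import *
move([.452,.3005,.10],-11.2)"
```

```text
pos [0.1819 0.5973 0.2217] delta [-34.5  -20.49  12.19] turn [-2.00e-03  1.00e-03  1.47e+00]
```

Emit:
{"op": "play_rows", "data": {"gripper": [0,0,0,0,0,0,0,0,0,0,0,0], "delta_pos": [[-34.5,-20.5,12.2],[-34.5,-20.5,12.2],[-34.5,-20.5,12.2],[-34.5,-20.5,12.2],[-34.5,-20.5,12.2],[-34.5,-20.5,12.2],[-34.5,-20.5,12.2],[-34.5,-20.5,12.2],[-34.5,-20.5,12.2],[-34.5,-20.5,12.2],[-34.5,-20.5,12.2],[-34.5,-20.5,12.2]], "turn": [[0,0,1.47],[0,0,1.47],[0,0,1.47],[0,0,1.47],[0,0,1.47],[0,0,1.47],[0,0,1.47],[0,0,1.47],[0,0,1.47],[0,0,1.47],[0,0,1.47],[0,0,1.47]], "squeeze": 20}}

```text
time: 1.6
position: [0.4521, 0.3017, 0.1008]
tool_rot: [0.772, 0.636, 0.0, 0.0]
ft_force: [0.5, -0.0, -0.4]
grip_width: 0.0436
grip_force: 0.0
```

```bash
python3 -c "
from h import *
move([.452,.3005,.013],-11.2)
from rig import robot
o=robot.get_obs();print(o['grip_width'],o['ft_force'],o['moment'],o['q'])"
```

```text
pos [0.4521 0.3017 0.1008] delta [-0.12  0.01  8.78] turn [ 0.    -0.     0.002]
0.043566202760462074 [ 0.4663309  -0.02494506 -0.41056695] [-0.13775685 -0.00071655 -0.08411468] [ 3.82763140e-01  5.96127580e-01  1.74452008e+00 -4.62226457e-06
  8.00551624e-01  5.76060780e-01]
```

Emit:
{"op": "play_rows", "data": {"gripper": [0,0,0,0,1,1,1,1,1], "delta_pos": [[-0.1,0,4],[-0.1,0,7],[-0.1,0,8.8],[-0.1,0,8.8],[-0.1,0,8.8],[-0.1,0,8.8],[-0.1,0,8.8],[-0.1,0,8.8],[-0.1,0,8.8]], "turn": [[0,0,0],[0,0,0],[0,0,0],[0,0,0],[0,0,0],[0,0,0],[0,0,0],[0,0,0],[0,0,0]], "squeeze": 20}}

```text
time: 2.72
position: [0.452, 0.3005, 0.0134]
tool_rot: [0.773, 0.635, 0.0, -0.0]
ft_force: [-2.4, 1.6, 5.8]
grip_width: 0.0233
grip_force: 20.0
```

Emit:
{"op": "play_rows", "data": {"gripper": [1,1,1,1,1], "delta_pos": [[0,0,-3],[0,0,-8],[0,0,-13],[0,0,-16],[0,0,-16]], "turn": [[0,0,0],[0,0,0],[0,0,0],[0,0,0],[0,0,0]]}}

```text
time: 3.35
position: [0.454, 0.3008, 0.175]
tool_rot: [0.772, 0.635, 0.003, 0.001]
ft_force: [-1.0, -0.1, -0.9]
grip_width: 0.023
grip_force: 19.9
```

```bash
python3 -c "
from h import *
F=np.array([.5752,-.134,0]);a=np.radians(99.82);y=np.array([np.cos(a),np.sin(a),0])
p=F-.066*y;print(p)
move([p[0],p[1],.17],9.8)
"
```

```text
[ 0.58645653 -0.199033    0.        ]
pos [0.454  0.3008 0.175 ] delta [-46.48  22.65   0.48] turn [ 0.006 -0.002 -0.366]
```

Emit:
{"op": "play_rows", "data": {"gripper": [1,1,1,1,1,1,1,1,1,1,1,1], "delta_pos": [[-5,2.4,0],[-10,4.9,0],[-15,7.3,0],[-20,9.7,0],[-25,12.2,0],[-30,14.6,0],[-35,17.1,0],[-40,19.5,0],[-46.5,22.7,0.4],[-46.5,22.7,0.4],[-46.5,22.7,0.4],[-46.5,22.7,0.4]], "turn": [[0,0,-0.1],[0,0,-0.2],[0,0,-0.3],[0,0,-0.366],[0,0,-0.366],[0,0,-0.366],[0,0,-0.366],[0,0,-0.366],[0,0,-0.366],[0,0,-0.366],[0,0,-0.366],[0,0,-0.366]]}}

```text
time: 4.85
position: [0.5837, -0.198, 0.1675]
tool_rot: [0.644, 0.765, -0.0, -0.002]
ft_force: [0.0, -0.7, -0.2]
grip_width: 0.0235
grip_force: 19.9
```

```bash
python3 - <<'E'
from h import *
from rig import robot
ps=[]
for n in("scene","top"):
    c=robot.camera(n);np.savez(n+"1.npz",**c)
    x,y,w,h=(175,180,140,90) if n=="scene" else (380,175,110,90)
    ps.append(cv2.resize(c["color"][y:y+h,x:x+w,::-1],(560,360) if n=="scene" else None,fx=4,fy=4,interpolation=cv2.INTER_CUBIC))
im=np.zeros((600,800,3),np.uint8)
a=cv2.resize(ps[0],(400,257));b=cv2.resize(ps[1],(400,327));im[:257,:400]=a;im[:327,400:]=b
cv2.imwrite("pics/c3.png",im[:330])
move([.58646,-.19903,.05],9.8)
E
```

```text
pos [ 0.5842 -0.198   0.1683] delta [-0.15  0.22 11.83] turn [-0.001 -0.001  0.002]
```

View pics/c3.png

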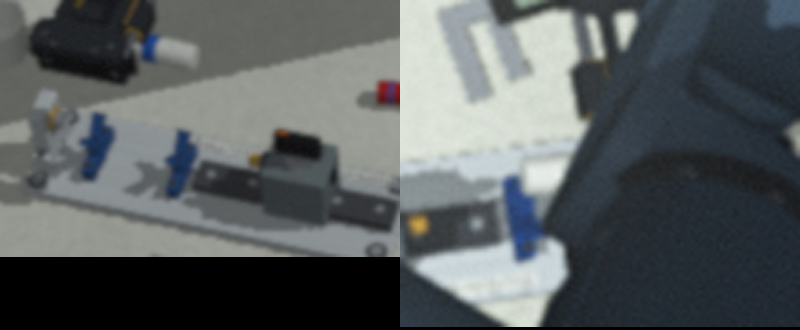

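The handle is held level above the V-blocks: the scene crop shows its far end at about (165,50), clear of everything. I'll lower it.

Emit:
{"op": "play_rows", "data": {"gripper": [1,1,1,1,1], "delta_pos": [[-0.1,0.2,4],[-0.1,0.2,8],[-0.1,0.2,10.5],[-0.1,0.2,10.5],[-0.1,0.2,10.5]], "turn": [[0,0,0],[0,0,0],[0,0,0],[0,0,0],[0,0,0]]}}

```text
time: 5.58
position: [0.5878, -0.2003, 0.0647]
tool_rot: [0.644, 0.765, 0.0, 0.001]
ft_force: [0.1, 0.8, -0.7]
grip_width: 0.0234
grip_force: 19.9
```

```bash
python3 -c "
from h import *
move([.58646,-.19903,.0435],9.8)"
```

```text
pos [ 0.5878 -0.2003  0.0647] delta [ 0.15 -0.11  2.12] turn [0.001 0.001 0.001]
```

Emit:
{"op": "play_rows", "data": {"gripper": [1,1,1,1], "delta_pos": [[0.05,-0.1,0.8],[0.05,-0.1,1.5],[0.05,-0.1,1.8],[0.05,-0.1,1.8]], "turn": [[0,0,0],[0,0,0],[0,0,0],[0,0,0]]}}

```text
time: 6.08
position: [0.5859, -0.2004, 0.0454]
tool_rot: [0.644, 0.765, 0.0, -0.0]
ft_force: [0.2, -0.6, -0.7]
grip_width: 0.0237
grip_force: 19.9
```

Emit:
{"op": "play_rows", "data": {"gripper": [1,1,1], "delta_pos": [[0,0,0.2],[0,0,0.3],[0,0,0.3]], "turn": [[0,0,0],[0,0,0],[0,0,0]]}}

```text
time: 6.45
position: [0.5868, -0.2006, 0.0438]
tool_rot: [0.644, 0.765, 0.0, 0.001]
ft_force: [0.4, 0.9, 4.6]
grip_width: 0.0231
grip_force: 19.9
```

Emit:
{"op": "play_rows", "data": {"gripper": [0,0,0,0,0,0,0,0,0,0], "delta_pos": [[0,0,0],[0,0,0],[0,0,0],[0,0,0],[0,0,-3],[0,0,-6],[0,0,-9],[0,0,-11.5],[0,0,-11.5],[0,0,-11.5]], "turn": [[0,0,0],[0,0,0],[0,0,0],[0,0,0],[0,0,0],[0,0,0],[0,0,0],[0,0,0],[0,0,0],[0,0,0]]}}

```text
time: 7.7
position: [0.5852, -0.1999, 0.1565]
tool_rot: [0.644, 0.765, -0.0, -0.001]
ft_force: [0.1, 0.1, -0.3]
grip_width: 0.0436
grip_force: 0.0
```

```bash
python3 - <<'E'
from h import *
F=np.array([.5752,-.134,0]);a=np.radians(99.82);y=np.array([np.cos(a),np.sin(a),0]);x=np.array([y[1],-y[0],0])
p=F+.082*y-.001*x;print(p)
move([p[0],p[1],.13],12)
E
```

```text
[ 0.56022927 -0.05337198  0.        ]
pos [ 0.5852 -0.1999  0.1565] delta [14.86  0.04  2.67] turn [-0.001 -0.001 -0.038]
```

Emit:
{"op": "play_rows", "data": {"gripper": [0,0,0,0,0,0], "delta_pos": [[5,0,0],[10,0,0],[14.9,0,2.7],[14.9,0,2.7],[14.9,0,2.7],[14.9,0,2.7]], "turn": [[0,0,-0.04],[0,0,-0.04],[0,0,-0.04],[0,0,-0.04],[0,0,-0.04],[0,0,-0.04]]}}

```text
time: 8.45
position: [0.5613, -0.0548, 0.1306]
tool_rot: [0.629, 0.777, 0.0, 0.001]
ft_force: [1.3, 0.0, 0.6]
grip_width: 0.0434
grip_force: 0.0
```

```bash
python3 - <<'E'
from h import *
from rig import robot
c=robot.camera("scene");np.savez("scene2.npz",**c)
a=cv2.resize(c["color"][180:275,175:325,::-1],None,fx=5,fy=5,interpolation=cv2.INTER_CUBIC)
cv2.imwrite("pics/c4.png",a)
o=robot.get_obs();print(o['ft_force'],o['moment'])
move([.5602,-.0534,.079],12)
E
```

```text
[ 0.40102065 -0.0950437   0.21927652] [-0.10493401  0.02321286 -0.01321005]
pos [ 0.5613 -0.0549  0.1307] delta [ 0.17 -0.08  5.17] turn [ 0.001  0.001 -0.   ]
```

View pics/c4.png

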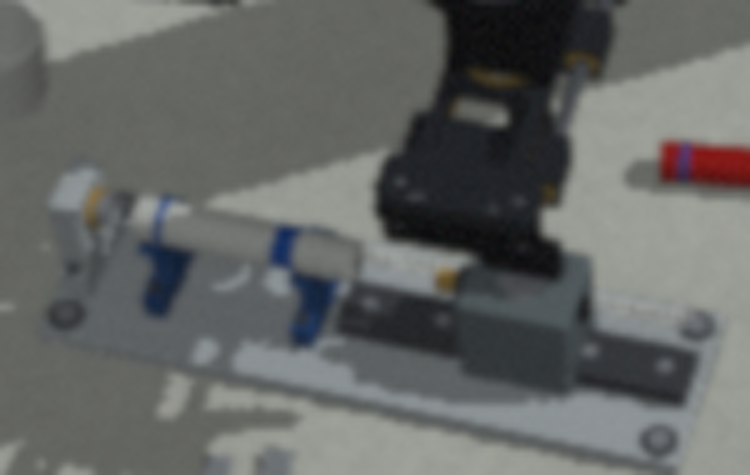

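The handle lies in both V-blocks, from about (140,210) to (355,265) in the crop, with gaps to the rest and the plunger. I'll grip the knob next.

Emit:
{"op": "play_rows", "data": {"gripper": [0,0,0,0,1,1,1,1,1], "delta_pos": [[0.1,0,2],[0.1,0,4],[0.1,0,5],[0.1,0,5],[0.1,0,5],[0.1,0,5],[0.1,0,5],[0.1,0,5],[0.1,0,5]], "turn": [[0,0,0],[0,0,0],[0,0,0],[0,0,0],[0,0,0],[0,0,0],[0,0,0],[0,0,0],[0,0,0]], "squeeze": 10}}

```text
time: 9.62
position: [0.5612, -0.0523, 0.0809]
tool_rot: [0.629, 0.778, 0.001, 0.001]
ft_force: [1.3, 1.8, 0.7]
grip_width: 0.0115
grip_force: 10.0
```

```bash
cat > st.py <<'E'
from h import *
from rig import robot
o=robot.get_obs();F=np.array([.5752,-.134,0]);a=np.radians(99.82);y=np.array([np.cos(a),np.sin(a),0]);x=np.array([y[1],-y[0],0])
R=Ro.from_quat(o["tool_rot"]);f=np.array(o["ft_force"]);P=o["position"]
print("t %.2f"%o["time"],"phi %.2f"%np.degrees(np.arctan2(*R.apply([0,1,0])[1::-1])),"fix mm",np.round([(P-F)@x*1e3,(P-F)@y*1e3,P[2]*1e3],2),
"f(fix)",np.round([f@x,f@y,f[2]],2),"f(tool)",np.round(R.inv().apply(f),2),"m",np.round(o["moment"],3),"w %.4f"%o["grip_width"],"g %.1f"%o["grip_force"])
E
python3 st.py
```

```text
t 9.62 phi 12.07 fix mm [ 0.17 82.88 80.94] f(fix) [1.56 1.55 0.73] f(tool) [ 1.48  1.62 -0.73] m [ 0.218 -0.231 -0.032] w 0.0115 g 10.0
```

Emit:
{"op": "play_rows", "data": {"gripper": [1,1,1,1,1,1,1,1], "delta_pos": [[0,0,0],[0,0,0],[0,0,0],[0,0,0],[0,0,0],[0,0,0],[0,0,0],[0,0,0]], "turn": [[0,0,0],[0,0,0],[0,0,-0.1],[0,0,-0.2],[0,0,-0.3],[0,0,-0.4],[0,0,-0.5],[0,0,-0.6]], "squeeze": 55}}

```text
time: 10.62
position: [0.5598, -0.0531, 0.0809]
tool_rot: [0.369, 0.929, -0.001, -0.0]
ft_force: [0.5, -0.1, 3.2]
grip_width: 0.0118
grip_force: 55.0
```

```bash
python3 st.py
```

```text
t 10.62 phi 46.66 fix mm [-1.35 82.38 80.88] f(fix) [ 0.5  -0.14  3.21] f(tool) [-0.41  0.31 -3.21] m [-0.173  0.052 -0.105] w 0.0118 g 55.0
```

Emit:
{"op": "play_rows", "data": {"gripper": [1,1,1,1], "delta_pos": [[0,0,0],[0,0,0],[0,0,0],[0,0,0]], "turn": [[0,0,-0.1],[0,0,-0.2],[0,0,-0.3],[0,0,-0.4]]}}

```text
time: 11.12
position: [0.5593, -0.0539, 0.0808]
tool_rot: [0.177, 0.984, -0.001, -0.001]
ft_force: [-1.7, -4.8, 3.2]
grip_width: 0.0118
grip_force: 55.0
```

```bash
python3 st.py
```

```text
t 11.12 phi 69.60 fix mm [-2.05 81.65 80.83] f(fix) [-2.51 -4.41  3.23] f(tool) [-0.04 -5.09 -3.22] m [-0.655  0.263 -0.201] w 0.0118 g 55.0
```

Emit:
{"op": "play_rows", "data": {"gripper": [1,1,1], "delta_pos": [[0,-0.05,0],[0,-0.05,0],[0,-0.05,0]], "turn": [[0,0,-0.1],[0,0,-0.2],[0,0,-0.2]]}}

```text
time: 11.5
position: [0.559, -0.0538, 0.0808]
tool_rot: [0.08, 0.997, -0.001, -0.001]
ft_force: [-2.4, -2.0, 5.2]
grip_width: 0.0118
grip_force: 55.0
```

```bash
python3 st.py
```

```text
t 11.50 phi 80.83 fix mm [-2.32 81.81 80.81] f(fix) [-2.66 -1.53  5.22] f(tool) [ 2.03 -2.32 -5.21] m [-0.262  0.278  0.087] w 0.0118 g 55.0
```

Emit:
{"op": "play_rows", "data": {"gripper": [1,1], "delta_pos": [[0,0,0],[0,0,0]], "turn": [[0,0,-0.1],[0,0,-0.1]]}}

```text
time: 11.75
position: [0.5588, -0.0535, 0.0808]
tool_rot: [0.03, 1.0, -0.0, -0.001]
ft_force: [-2.0, -2.0, 7.2]
grip_width: 0.0115
grip_force: 55.0
```

```bash
python3 st.py
```

```text
t 11.75 phi 86.55 fix mm [-2.4  82.07 80.81] f(fix) [-2.35 -1.63  7.17] f(tool) [ 1.93 -2.13 -7.17] m [-0.28   0.289  0.01 ] w 0.0115 g 55.0
```

Emit:
{"op": "play_rows", "data": {"gripper": [1,1], "delta_pos": [[0,0,0],[0,0,0]], "turn": [[0,0,-0.08],[0,0,-0.08]]}}

```text
time: 12.0
position: [0.5588, -0.0535, 0.0808]
tool_rot: [-0.01, 1.0, -0.0, -0.001]
ft_force: [-2.0, -2.3, 5.9]
grip_width: 0.0115
grip_force: 55.0
```

```bash
python3 st.py
```

```text
t 12.00 phi 91.12 fix mm [-2.44 82.14 80.81] f(fix) [-2.4  -1.91  5.86] f(tool) [ 2.1  -2.25 -5.85] m [-0.292  0.327 -0.032] w 0.0115 g 55.0
```

Emit:
{"op": "play_rows", "data": {"gripper": [1,1,1,1], "delta_pos": [[-0.03,-0.2,0],[-0.06,-0.4,0],[-0.09,-0.6,0],[-0.12,-0.8,0]], "turn": [[0,0,0],[0,0,0],[0,0,0],[0,0,0]]}}

```text
time: 12.5
position: [0.56, -0.0605, 0.0808]
tool_rot: [-0.01, 1.0, 0.0, -0.002]
ft_force: [-1.8, 0.1, 6.7]
grip_width: 0.0115
grip_force: 55.0
```

```bash
python3 st.py
```

```text
t 12.50 phi 91.09 fix mm [-2.46 75.05 80.82] f(fix) [-1.73  0.37  6.66] f(tool) [ 1.78  0.1  -6.66] m [ 0.21   0.25  -0.009] w 0.0115 g 55.0
```

Emit:
{"op": "play_rows", "data": {"gripper": [1,1,1,1,1,1,1], "delta_pos": [[-0.08,-0.5,0],[-0.15,-1.0,0],[-0.23,-1.5,0],[-0.31,-2.0,0],[-0.38,-2.5,0],[-0.43,-2.8,0],[-0.43,-2.8,0]], "turn": [[0,0,0],[0,0,0],[0,0,0],[0,0,0],[0,0,0],[0,0,0],[0,0,0]]}}

```text
time: 13.38
position: [0.5649, -0.0889, 0.0808]
tool_rot: [-0.01, 1.0, 0.0, -0.002]
ft_force: [-3.3, -0.7, 6.3]
grip_width: 0.0115
grip_force: 55.0
```

```bash
python3 st.py
```

```text
t 13.38 phi 91.09 fix mm [-2.45 46.17 80.81] f(fix) [-3.37 -0.08  6.3 ] f(tool) [ 3.34 -0.59 -6.29] m [-0.051  0.315 -0.025] w 0.0115 g 55.0
```

Emit:
{"op": "play_rows", "data": {"gripper": [1,1,1,1], "delta_pos": [[-0.06,-0.4,0],[-0.12,-0.8,0],[-0.15,-1.0,0],[-0.15,-1.0,0]], "turn": [[0,0,0],[0,0,0],[0,0,0],[0,0,0]]}}

```text
time: 13.88
position: [0.5666, -0.0985, 0.0808]
tool_rot: [-0.009, 1.0, 0.0, -0.002]
ft_force: [-2.3, 0.3, 7.0]
grip_width: 0.0115
grip_force: 55.0
```

```bash
python3 st.py
```

```text
t 13.88 phi 91.08 fix mm [-2.44 36.46 80.82] f(fix) [-2.19  0.63  7.03] f(tool) [ 2.28  0.3  -7.03] m [0.11  0.327 0.016] w 0.0115 g 55.0
```

Emit:
{"op": "play_rows", "data": {"gripper": [1,1,1], "delta_pos": [[-0.03,-0.2,0],[-0.045,-0.3,0],[-0.045,-0.3,0]], "turn": [[0,0,0],[0,0,0],[0,0,0]]}}

```text
time: 14.25
position: [0.567, -0.1011, 0.0808]
tool_rot: [-0.009, 1.0, 0.001, -0.002]
ft_force: [-2.5, 2.5, 6.9]
grip_width: 0.0117
grip_force: 55.0
```

```bash
python3 st.py
```

```text
t 14.25 phi 91.08 fix mm [-2.44 33.76 80.83] f(fix) [-2.03  2.89  6.91] f(tool) [ 2.47  2.56 -6.9 ] m [0.25  0.29  0.051] w 0.0117 g 55.0
```

Emit:
{"op": "play_rows", "data": {"gripper": [1,1,1], "delta_pos": [[-0.015,-0.1,0],[-0.03,-0.2,0],[-0.03,-0.2,0]], "turn": [[0,0,0],[0,0,0],[0,0,0]]}}

```text
time: 14.62
position: [0.5674, -0.1031, 0.0808]
tool_rot: [-0.009, 1.0, 0.001, -0.002]
ft_force: [-2.1, 1.2, 6.7]
grip_width: 0.0116
grip_force: 55.0
```

```bash
python3 st.py
```

```text
t 14.62 phi 91.08 fix mm [-2.44 31.77 80.82] f(fix) [-1.9   1.51  6.69] f(tool) [ 2.13  1.21 -6.69] m [0.251 0.322 0.027] w 0.0116 g 55.0
```

Emit:
{"op": "play_rows", "data": {"gripper": [1,1,1], "delta_pos": [[-0.015,-0.1,0],[-0.03,-0.2,0],[-0.03,-0.2,0]], "turn": [[0,0,0],[0,0,0],[0,0,0]]}}

```text
time: 15.0
position: [0.5677, -0.1051, 0.0808]
tool_rot: [-0.009, 1.0, 0.001, -0.002]
ft_force: [-2.6, 1.8, 6.4]
grip_width: 0.0112
grip_force: 55.0
```

```bash
python3 st.py
```

```text
t 15.00 phi 91.08 fix mm [-2.47 29.78 80.81] f(fix) [-2.23  2.24  6.39] f(tool) [ 2.57  1.88 -6.38] m [0.263 0.246 0.027] w 0.0112 g 55.0
```

Emit:
{"op": "play_rows", "data": {"gripper": [1,1,1], "delta_pos": [[-0.015,-0.1,0],[-0.03,-0.2,0],[-0.03,-0.2,0]], "turn": [[0,0,0],[0,0,0],[0,0,0]]}}

```text
time: 15.38
position: [0.5681, -0.1071, 0.0808]
tool_rot: [-0.009, 1.0, 0.001, -0.002]
ft_force: [-1.8, 1.6, 6.2]
grip_width: 0.0115
grip_force: 55.0
```

```bash
python3 st.py
```

```text
t 15.38 phi 91.08 fix mm [-2.44 27.76 80.82] f(fix) [-1.5   1.91  6.17] f(tool) [ 1.79  1.66 -6.16] m [ 0.266  0.247 -0.025] w 0.0115 g 55.0
```

Emit:
{"op": "play_rows", "data": {"gripper": [1,1,1], "delta_pos": [[-0.015,-0.1,0],[-0.03,-0.2,0],[-0.03,-0.2,0]], "turn": [[0,0,0],[0,0,0],[0,0,0]]}}

```text
time: 15.75
position: [0.5684, -0.109, 0.0808]
tool_rot: [-0.009, 1.0, 0.001, -0.002]
ft_force: [-1.7, 2.4, 6.1]
grip_width: 0.0119
grip_force: 55.0
```

```bash
python3 st.py
```

```text
t 15.75 phi 91.08 fix mm [-2.45 25.76 80.82] f(fix) [-1.27  2.63  6.09] f(tool) [ 1.67  2.41 -6.08] m [ 0.291  0.23  -0.054] w 0.0119 g 55.0
```

Emit:
{"op": "play_rows", "data": {"gripper": [1,1,1], "delta_pos": [[-0.015,-0.1,0],[-0.03,-0.2,0],[-0.03,-0.2,0]], "turn": [[0,0,0],[0,0,0],[0,0,0]]}}

```text
time: 16.12
position: [0.5687, -0.111, 0.0808]
tool_rot: [-0.009, 1.0, 0.001, -0.002]
ft_force: [-2.3, 1.0, 5.8]
grip_width: 0.0119
grip_force: 55.0
```

```bash
python3 st.py
```

```text
t 16.12 phi 91.08 fix mm [-2.45 23.73 80.84] f(fix) [-2.06  1.4   5.76] f(tool) [ 2.27  1.08 -5.75] m [ 0.258  0.249 -0.016] w 0.0119 g 55.0
```

Emit:
{"op": "play_rows", "data": {"gripper": [1,1,1], "delta_pos": [[-0.015,-0.1,0],[-0.03,-0.2,0],[-0.03,-0.2,0]], "turn": [[0,0,0],[0,0,0],[0,0,0]]}}

```text
time: 16.5
position: [0.569, -0.1128, 0.0808]
tool_rot: [-0.009, 1.0, 0.001, -0.002]
ft_force: [-1.5, 2.4, 6.7]
grip_width: 0.0117
grip_force: 55.0
```

```bash
python3 st.py
```

```text
t 16.50 phi 91.08 fix mm [-2.47 21.96 80.81] f(fix) [-1.07  2.63  6.73] f(tool) [ 1.47  2.45 -6.72] m [ 0.411  0.242 -0.017] w 0.0117 g 55.0
```

Emit:
{"op": "play_rows", "data": {"gripper": [1,1,1], "delta_pos": [[-0.015,-0.1,0],[-0.03,-0.2,0],[-0.03,-0.2,0]], "turn": [[0,0,0],[0,0,0],[0,0,0]]}}

```text
time: 16.88
position: [0.5692, -0.1141, 0.0808]
tool_rot: [-0.009, 1.0, 0.001, -0.002]
ft_force: [-2.0, 3.7, 6.8]
grip_width: 0.0116
grip_force: 55.0
```

```bash
python3 st.py
```

```text
t 16.88 phi 91.06 fix mm [-2.48 20.64 80.82] f(fix) [-1.36  4.03  6.82] f(tool) [ 1.98  3.8  -6.81] m [ 0.729  0.146 -0.037] w 0.0116 g 55.0
```

Emit:
{"op": "play_rows", "data": {"gripper": [1,1,1,1,1], "delta_pos": [[-0.015,-0.1,0],[-0.03,-0.2,0],[-0.033,-0.22,0],[-0.033,-0.22,0],[-0.033,-0.22,0]], "turn": [[0,0,0],[0,0,0],[0,0,0],[0,0,0],[0,0,0]]}}

```text
time: 17.5
position: [0.5694, -0.1154, 0.0808]
tool_rot: [-0.009, 1.0, 0.002, -0.002]
ft_force: [-0.4, 6.4, 8.1]
grip_width: 0.0115
grip_force: 55.0
```

```bash
python3 st.py
```

```text
t 17.50 phi 91.05 fix mm [-2.51 19.34 80.81] f(fix) [0.7  6.36 8.07] f(tool) [ 0.31  6.42 -8.04] m [1.107 0.176 0.087] w 0.0115 g 55.0
```

Emit:
{"op": "play_rows", "data": {"gripper": [1,1,1,1], "delta_pos": [[0,-0.03,0],[0,-0.03,0],[0,-0.03,0],[0,-0.03,0]], "turn": [[0,0,0.08],[0,0,0.16],[0,0,0.16],[0,0,0.16]]}}

```text
time: 18.0
position: [0.5695, -0.1153, 0.0808]
tool_rot: [0.071, 0.997, 0.002, -0.002]
ft_force: [-1.3, 6.8, 7.3]
grip_width: 0.0117
grip_force: 55.0
```

```bash
python3 st.py
```

```text
t 18.00 phi 81.87 fix mm [-2.39 19.38 80.81] f(fix) [-0.08  6.87  7.28] f(tool) [ 2.23  6.53 -7.24] m [1.206 0.115 0.037] w 0.0117 g 55.0
```

Emit:
{"op": "play_rows", "data": {"gripper": [1,1,1], "delta_pos": [[-0.01,-0.03,0],[-0.01,-0.03,0],[-0.01,-0.03,0]], "turn": [[0,0,0.08],[0,0,0.15],[0,0,0.15]]}}

```text
time: 18.38
position: [0.5697, -0.1152, 0.0808]
tool_rot: [0.145, 0.989, 0.002, -0.002]
ft_force: [-1.8, 8.6, 8.3]
grip_width: 0.0117
grip_force: 55.0
```

```bash
python3 st.py
```

```text
t 18.38 phi 73.27 fix mm [-2.22 19.48 80.81] f(fix) [-0.3   8.77  8.32] f(tool) [ 4.23  7.74 -8.27] m [ 1.446 -0.03   0.07 ] w 0.0117 g 55.0
```

Emit:
{"op": "play_rows", "data": {"gripper": [1,1,1,1,1], "delta_pos": [[-0.005,0.033,0],[-0.015,0.067,0],[-0.03,0.1,0],[-0.044,0.131,0],[-0.044,0.131,0]], "turn": [[0,0,0.14],[0,0,0.28],[0,0,0.42],[0,0,0.56],[0,0,0.56]]}}

```text
time: 19.0
position: [0.5705, -0.1139, 0.0809]
tool_rot: [0.414, 0.91, 0.002, -0.003]
ft_force: [-0.8, 8.7, 7.9]
grip_width: 0.0114
grip_force: 55.0
```

```bash
python3 st.py
```

```text
t 19.00 phi 41.14 fix mm [-1.16 20.59 80.88] f(fix) [0.71 8.72 7.86] f(tool) [ 7.13  5.14 -7.81] m [ 1.394  0.056 -0.039] w 0.0114 g 55.0
```

Emit:
{"op": "play_rows", "data": {"gripper": [1,1,1,1,1,1], "delta_pos": [[-0.006,0.033,0],[-0.015,0.065,0],[-0.028,0.1,0],[-0.044,0.128,0],[-0.062,0.154,0],[-0.062,0.154,0]], "turn": [[0,0,0.14],[0,0,0.28],[0,0,0.42],[0,0,0.56],[0,0,0.68],[0,0,0.68]]}}

```text
time: 19.75
position: [0.5723, -0.1132, 0.0809]
tool_rot: [0.693, 0.721, 0.001, -0.003]
ft_force: [-0.2, 9.6, 8.7]
grip_width: 0.0114
grip_force: 55.0
```

```bash
python3 st.py
```

```text
t 19.75 phi 2.22 fix mm [ 0.65 20.95 80.92] f(fix) [1.46 9.46 8.73] f(tool) [ 9.61  0.17 -8.67] m [1.429 0.056 0.1  ] w 0.0114 g 55.0
```

Emit:
{"op": "play_rows", "data": {"gripper": [1,1,1,1], "delta_pos": [[0.1,-0.01,0],[0.2,-0.03,0],[0.25,-0.03,0],[0.25,-0.03,0]], "turn": [[0,0,0],[0,0,0],[0,0,0],[0,0,0]]}}

```text
time: 20.25
position: [0.5723, -0.1131, 0.0809]
tool_rot: [0.693, 0.721, -0.0, -0.001]
ft_force: [-0.8, 4.2, 6.2]
grip_width: 0.0116
grip_force: 55.0
```

```bash
python3 st.py
```

```text
t 20.25 phi 2.28 fix mm [ 0.71 21.08 80.92] f(fix) [-0.08  4.23  6.23] f(tool) [ 4.2  -0.65 -6.22] m [0.43  0.162 0.093] w 0.0116 g 55.0
```

Emit:
{"op": "play_rows", "data": {"gripper": [0.4,0.2,0,0,0,0,0,0,0,0,0,0], "delta_pos": [[0,0,0],[0,0,0],[0,0,0],[0,0,0],[0,0,0],[0,0,-3],[0,0,-6],[0,0,-9],[10,0,-14],[15,0,-16],[20,0,-18],[20,0,-18]], "turn": [[0,0,0],[0,0,0],[0,0,0],[0,0,0],[0,0,0],[0,0,0],[0,0,0],[0,0,0],[0,0,0],[0,0,0],[0,0,0],[0,0,0]]}}

```text
time: 21.75
position: [0.565, 0.0882, 0.2622]
tool_rot: [0.692, 0.722, 0.001, 0.001]
ft_force: [0.3, -0.4, -0.3]
grip_width: 0.0435
grip_force: 0.0
```

```bash
python3 st.py; python3 - <<'E'
from h import *
from rig import robot
im=np.zeros((600,800,3),np.uint8)
for i,n in enumerate(("scene","top")):
    c=robot.camera(n);np.savez(n+"3.npz",**c)
    x,y,w,h=(180,200,145,60) if i==0 else (320,195,160,75)
    a=cv2.resize(c["color"][y:y+h,x:x+w,::-1],None,fx=5,fy=5,interpolation=cv2.INTER_CUBIC)
    if i==0: im[:300,:725]=a
    else: im[300:]=a[75:]
cv2.imwrite("pics/c5.png",im)
E
```

```text
t 21.75 phi 2.49 fix mm [ 27.88 220.69 262.2 ] f(fix) [ 0.23 -0.41 -0.27] f(tool) [-0.38  0.28  0.27] m [-0.11   0.026  0.01 ] w 0.0435 g 0.0
```

View pics/c5.png

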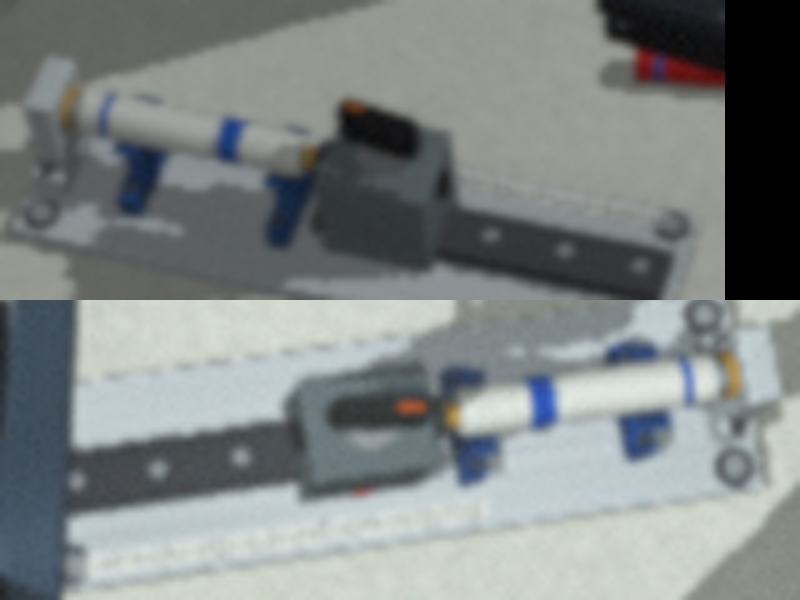

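The picture shows the handle seated in both V-blocks, against the rest button at (68,105) in the scene crop. The plunger tip at (310,155) touches its other end, and the knob is back in its tight direction. I'm handing the job in.

```bash
python3 -c "
from rig import robot
print(robot.hand_in())"
```

```text
the job is handed in; nothing more can be done
None
```

I handed the job in at about 22 s: the white handle lies in the V-blocks against the end rest, the plunger is pressed in about 3 mm (roughly 6 N, estimated from wrist force and travel), and the knob is tight with the robot clear; no verdict came back.

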